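# Draw down the hot rod-oven hatch with the hook pole

## Task

The rod oven's door is hot: pick up the hook pole from the bench, put its bent pin through the ring on top of the oven's hatch, and with the pin kept in the ring draw the hatch gently all the way down until it lies level on its stop. Then take the pin out and lay the pole back in the two forks of its rest, with its middle about midway between the forks. Never touch the oven or hatch with the robot itself, do not let the hatch slam, and leave everything else on the bench standing where it is.

Things in the scene. Friction and masses are not known exactly. Their poses are not given: they have to be found in the camera images.
- oven: Fixed white sheet-metal oven on four dark legs: box 170 deep (x) x 260 wide (y) mm, its roof 292 mm above the bench, its floor 150 mm up, open below. Origin: centre of the footprint, on the bench. Its -x side is the front, with the hatch; x is level and points to the back, y to the left seen from the robot. Position and yaw vary.
- flap (a joint): Angle of the oven's hatch, a grey panel 244 wide x 112 high x 12 mm hinged along its lower edge. 0 = shut, upright; grows as its top swings out to the oven's -x and down; 1.571 = level, on the stop. Starts between 0 and 0.3. The hinge is stiff (0.32 N m of friction), so that the hatch stays where it is left; 2 to 4 N at the ring move it. Mass about 0.35 kg.
- hinge (a point): Middle of the hatch's hinge line, which runs along the oven's y; fixed on the oven, 93 mm in front of its origin (its -x), 170 mm above the bench. Axes as the oven's.
- eye (a point): Centre of the steel ring that stands up from the middle of the hatch's free edge. Bore 30 mm, wire 7 mm thick; the bore runs along the oven's y at every hatch angle. With the hatch shut it lies 18 mm in front of (oven's -x) and 147 mm above the hinge line, and it circles the hinge line as the hatch swings (level: 147 mm in front of and 18 mm below it). Axes turn with the hatch (y along the bore; z from the hinge to the free edge).
- pole: Loose hook pole, about 0.25 kg: straight aluminium tube 210 long x 18 wide x 22 mm high with a dark steel rod of 10 mm diameter coming out of one end and bent at a right angle, so that a pin sticks out sideways. Origin: on the underside of the tube near its middle; the tube runs along x from -110 to +100 mm, the rod on to the bend at x = +125 mm, and the pin from there to y = +51 mm. z up. It lies flat on the bench with the pin level.
- grip (a point): Middle of the tube at the balance point, 11 mm above the pole's underside; axes as the pole's. A good place to grip, across y (18 mm wide).
- pin (a point): Point on the pin's centre line, about the middle of the pin: 125 mm along x, 25 mm along y and 11 mm above the pole's origin. Axes as the pole's.
- cradle: Fixed steel rest for the pole: base plate 150 x 80 x 8 mm carrying two forked uprights 12 mm thick at x = -55 and +55 mm. Each fork has a notch open at the top: 24 mm wide, floor 60 mm above the bench, flared above 70 mm height to about 52 mm wide at the prong tips, 96 mm high. The pole lies along x through both notches, either end first. Origin: centre of the base, on the bench. Position and yaw vary.
- seat (a point): Where the pole's balance point (point grip) comes to lie in the rest: midway between the forks, 71 mm above the bench. Axes as the rest's: x from fork to fork.
- hammer: Bystander: loose hammer, 190 mm long, lying near one side of the pole (its -y side). Origin under its middle.
- tin: Bystander: round tin, diameter 60, 95 mm high, standing near the pole's other side. Origin: centre of its base.
- coupons: Bystander: two stacked steel flat bars, 145 x 40 x 16 mm, beside the rest. Origin: underside centre.
- brush: Bystander: brush, 190 mm long, lying beside the rest. Origin under its middle.
- angle: Bystander: angle-iron offcut 110 long, 50 mm high, on the bench in front of the oven. Origin: underside centre.
- clamp: Bystander: small red clamp lying flat, about 75 x 115 x 18 mm, between robot and oven. Origin: underside centre.
- spray: Bystander: spray bottle, diameter 60, 170 mm high, standing at the oven's left (+y) side. Origin: centre of its base.
- jar: Bystander: jar, diameter 68, 90 mm high, standing at the oven's right (-y) side. Origin: centre of its base.
There are look-alikes about, which are no part of the job. Leave any blue or green look-alike of the cradle alone.

How it is judged:
On the way, in this order (a step that is already met when the one before it is completed fails the run):
1. the pole's pin is through the ring while the hatch is still up (distance between pin and eye below 0.024 m and value of joint flap below 0.6 rad), for 0.1 s.
2. the hatch is drawn fully down with the pin still in the ring (distance between pin and eye below 0.024 m and value of joint flap above 1.48 rad), for 0.1 s.
At the end, for the whole second after the job is handed in: The hatch is down on its stop (angle over 1.48 rad), and the pole lies still and level in both notches of its rest (balance point within 30 mm of midway along the rest, 7 mm across and 6 mm in height; within 0.1 rad of the rest's direction) (value of joint flap above 1.48 rad and x of grip in the frame of seat between -0.03 and 0.03 m and y of grip in the frame of seat between -0.007 and 0.007 m and z of grip in the frame of seat between -0.006 and 0.006 m and angle between the x axis of pole and the x axis of cradle, either way round below 0.1 rad and angle between pole's own z axis and vertical below 0.12 rad and linear speed of pole below 0.02 m/s); the robot touches nothing.
It fails at once if the robot's fingers or arm touch the hot oven or its hatch (contact force between any of the fingers, the arm and oven above 1 N).
It fails at once if the hatch slams (swings faster than 2.5 rad/s) (velocity of joint flap above 2.5 rad/s).
It fails at once if a bystander is shifted by more than 35 mm or tipped over (distance of any of hammer, tin, coupons, brush, angle, clamp, spray, jar from where it was at the start of the episode above 0.035 m or angle between any of hammer, tin, coupons, brush, angle, clamp, spray, jar's own z axis and vertical above 0.5 rad).
It also fails if it takes over 58 s, if anything falls off the work surface, if the arm or the gripper's body presses on something with over 40 N, if the wrist force passes 120 N, or if a joint passes its speed limit or range.

## Robot

A 7-joint arm with a two-finger parallel gripper is mounted at the origin on the work surface. World frame = base frame: x ahead of the robot, y to its left, z up, the work surface at z = 0. Lengths are in m, angles in rad, forces in N, time in s.
With the tool pointing down it reaches from about 0.35 to 0.9 m from the base axis. Payload 19.9 kg.
Tool frame: the origin (TCP) lies at the very end of the fingers, on their centre line; the grasp point (between the pads) lies 19 mm behind it; x points along the fingers, y is the direction in which the jaws open and shut, and the axes are right-handed (so a half turn about x gives the same grasp; the last joint's range is limited). The gripper opens to 94 mm and grips with 3 to 60 N. Pads are 16 mm wide; open, the fingers measure 119 mm over their backs; the gripper's body (75 mm by 177 mm) begins 78 mm behind the grasp point.
Start: joints at [1.254, 0.417, -0.01, 1.614, 0.005, 1.111, -0.053], TCP at [0.17, -0.601, 0.205] pointing down, gripper open.
Joint ranges: [-2.81, 2.81], [-0.39, 2.02], [-1.27, 1.25], [0.06, 2.57], [-1.19, 4.33], [0.19, 2], [-2.82, 2.82]. Speed limits (rad/s): [1.89, 1.89, 2.39, 2.39, 3.01, 3.01, 3.01].

## Interface

Orientations are given as a 3x3 rotation matrix whose columns are the frame's x, y, z axes.
In Python, from rig import * gives the robot as it stands.
- The arm moves only by the shell command python3 -m crank 'ROWS'. ROWS is JSON, a list of rows, each a list of 7 numbers: the shift along the tool's x, y, z in mm, then the turn, a rotation vector about the tool's x, y, z in degrees, then the gripper's target within -1 to 1 (shut at 1, half-way at 0, fully open at -1). A call has 1 to 20 rows; each row shifts and turns the commanded pose from where the row before left it, along the tool's axes as they then stand; what a row does not reach is not made up. A row lasts 1/8 s, in which the tool goes at most 62.5 mm and 10.7 degrees, less where a joint would pass 70% of its speed; a pose out of reach is approached as far as the arm can. A call is refused whole if a number of a shift passes 62.5 or a number of a turn 10.7, either way. A call with a gripper value outside its range is refused whole. The fingers move at their own pace and stop on an object; the grip force is fixed at half the most. Time passes only in rows, so rows that do not move let the fingers close. It gives the time, the measured TCP pose, the force and the opening at its end, in the units of the state.
- read_state(): the state, without advancing time (a new reading comes with each control period).
- get_image(name): name is "side" or "top" or "wrist"; returns a dict with "frame" (420x560x3 uint8, red, green, blue), "range_z" (420x560 float32, m along the optical axis (not along the pixel's ray), 0 where there is no reading), "K" (3x3 intrinsics, pixels), "R" (3x3) and "t" (3): a world point X has camera coordinates R X + t. Camera axes: x right, y down, z forward; pixel columns grow to the right and rows downward; lengths in m; the calibration is good to about 2 mm. A picture is of the moment at which its call begins.
- close_job(): hands the job in, once; it reports no verdict.
The state is a dict: "time_s": time; "q": joint angles; "joint_vel": joint speeds; "joint_efforts": joint torques, N m; "eef_pos": TCP position; "tcp_rot": TCP orientation; "force": force on the tool from outside, world axes, zero at the start; "moment": the same for the moment, N m; "gripper_width": opening from 0.0 (shut) to 1.0 (fully open).
Only numpy, scipy, OpenCV 4.12 (cv2) and the standard library are available. Lean on these libraries where they do the work, as an engineer would, in place of code of your own. Each camera call takes 0.05 s, during which the arm holds its last target.

## Working session

There is one attempt and no reset: what is moved stays moved. The work goes in short steps, Python scripts to look and compute and a shell command to move; the robot and the scene stay as the last step left them, time stands still between calls to the robot, and variables do not carry over. Pictures are saved under pics/ and viewed, and the job is handed in when it is done.

```bash
ls; mkdir -p pics
python3 - <<'E'
from rig import *
import cv2,numpy as np
s=read_state();print({k:np.round(v,3).tolist() for k,v in s.items()})
for n in ["side","top","wrist"]:
    d=get_image(n);cv2.imwrite(f"pics/{n}0.png",d["frame"][:,:,::-1]);np.savez(f"/tmp/{n}0.npz",**d)
    print(n,np.round(d["K"],1).tolist(),np.round(d["R"],3).tolist(),np.round(d["t"],3).tolist(),np.round(-d["R"].T@d["t"],3))
E
```

```text
pics
{'time_s': 0.0, 'q': [1.253, 0.418, -0.01, 1.614, 0.005, 1.111, -0.053], 'joint_vel': [-0.0, 0.001, 0.0, 0.001, 0.0, -0.001, -0.0], 'joint_efforts': [-0.001, -85.123, 0.639, -42.599, -0.049, 0.019, 0.0], 'eef_pos': [0.17, -0.601, 0.205], 'tcp_rot': [[-0.0, 0.272, -0.962], [0.001, -0.962, -0.272], [-1.0, -0.001, 0.0]], 'force': [0.205, 0.81, 0.2], 'moment': [0.017, -0.001, -0.021], 'gripper_width': 1.0}
side [[463.9, 0.0, 286.7], [0.0, 463.9, 221.0], [0.0, 0.0, 1.0]] [[-0.874, -0.487, 0.003], [-0.254, 0.45, -0.856], [0.415, -0.749, -0.517]] [0.491, 0.286, 1.504] [-0.124  1.236  1.02 ]
top [[425.6, 0.0, 276.5], [0.0, 425.6, 205.2], [0.0, 0.0, 1.0]] [[0.018, -1.0, -0.021], [-0.998, -0.017, -0.062], [0.062, 0.022, -0.998]] [0.064, 0.524, 1.434] [0.433 0.042 1.465]
wrist [[344.7, 0.0, 287.4], [0.0, 344.7, 214.1], [0.0, 0.0, 1.0]] [[0.272, -0.962, -0.001], [-0.933, -0.263, 0.244], [-0.235, -0.066, -0.97]] [-0.625, -0.025, 0.391] [ 0.238 -0.582  0.385]
```

View pics/side0.png

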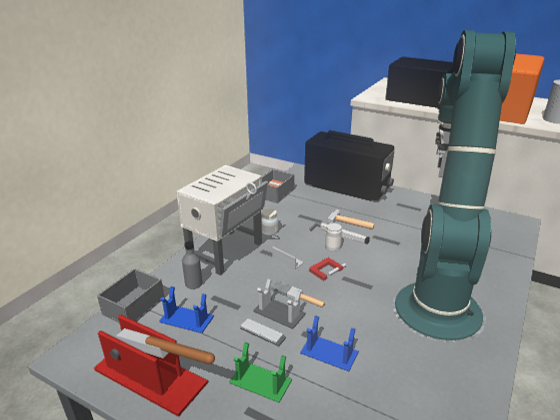

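View pics/top0.png

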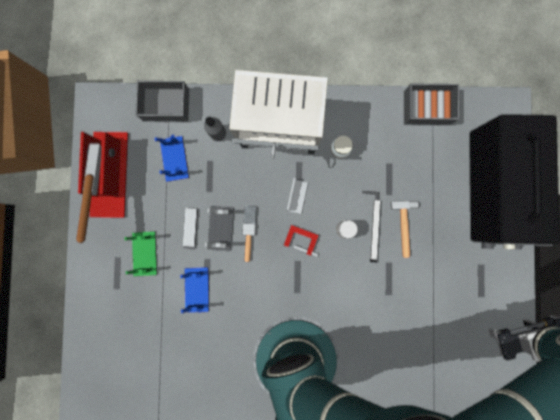

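View pics/wrist0.png

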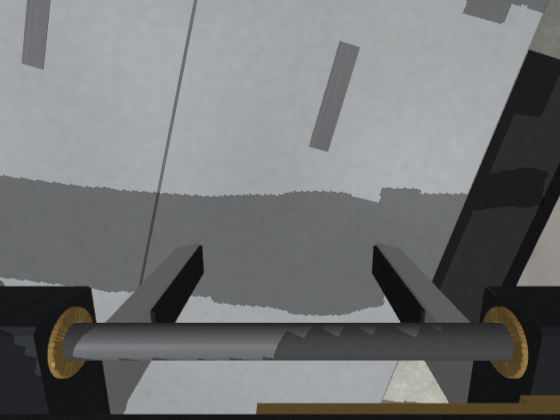

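The top view shows the pole at about (375,228) with its pin near (370,193), and the hammer at (405,228). The tin is at (348,229), and the grey cradle at (220,228) sits between coupons and brush. The blue racks at (173,158) and (196,290) and the green one at (144,254) are look-alikes. Only the grey one is steel, so I'll enlarge it to confirm.

```bash
cat > h.py <<'E'
import numpy as np,cv2
def ld(n): return dict(np.load(f"/tmp/{n}.npz"))
def ray(d,u,v):
    c=-d["R"].T@d["t"]; r=d["R"].T@np.linalg.inv(d["K"])@np.array([u,v,1.]); return c,r
def plane(d,u,v,z):
    c,r=ray(d,u,v); return c+r*(z-c[2])/r[2]
def cloud(d):
    h,w=d["range_z"].shape; v,u=np.mgrid[:h,:w]; 
    p=np.stack([u,v,np.ones_like(u)],-1)@np.linalg.inv(d["K"]).T*d["range_z"][...,None]
    return (p-d["t"])@d["R"]
def proj(d,X):
    p=d["K"]@(d["R"]@np.asarray(X)+d["t"]); return p[:2]/p[2]
def tri(d1,a,d2,b):
    c1,r1=ray(d1,*a);c2,r2=ray(d2,*b);s=np.linalg.lstsq(np.c_[r1,-r2],c2-c1,rcond=None)[0]
    p,q=c1+s[0]*r1,c2+s[1]*r2; return (p+q)/2,np.linalg.norm(p-q)
def crop(d,x0,y0,x1,y1,f,name):
    i=cv2.resize(d["frame"][y0:y1,x0:x1,::-1],None,fx=f,fy=f,interpolation=cv2.INTER_CUBIC); cv2.imwrite(f"pics/{name}.png",i)
E
python3 - <<'E'
from h import *
t=ld("top0");s=ld("side0")
crop(t,330,180,430,280,6,"c_pole");crop(t,180,190,270,270,7,"c_crad");crop(t,220,60,370,170,5,"c_oven");crop(s,170,150,290,300,4,"s_oven")
P=cloud(t)
for n,(u,v) in dict(polemid=(375,228),tin=(348,229),roof=(280,100),cradle=(220,212),bench=(330,270),ring=(275,150)).items(): print(n,np.round(P[v,u],3))
E
```

```text
polemid [ 0.451 -0.26   0.023]
tin [ 0.446 -0.158  0.097]
roof [0.8   0.063 0.297]
cradle [0.494 0.259 0.062]
bench [ 0.306 -0.112  0.002]
ring [0.659 0.074 0.297]
```

View pics/c_pole.png

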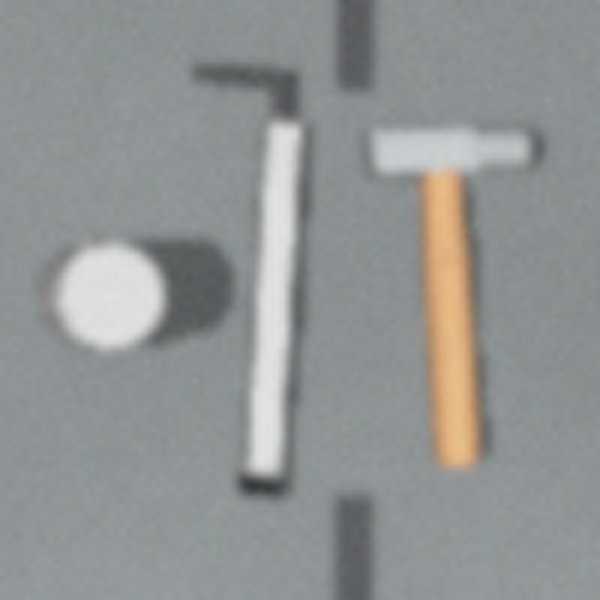

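View pics/c_crad.png

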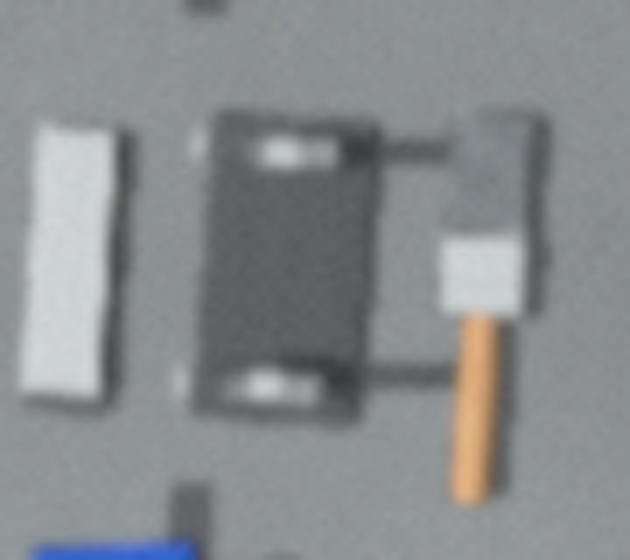

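View pics/c_oven.png

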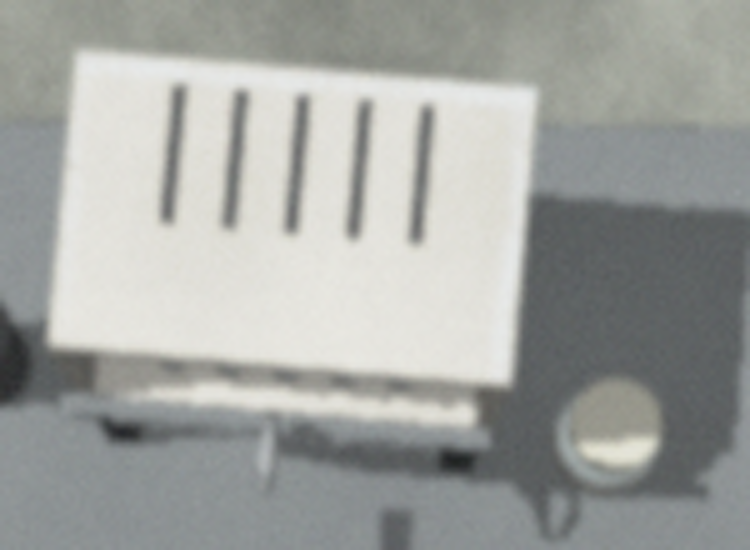

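View pics/s_oven.png

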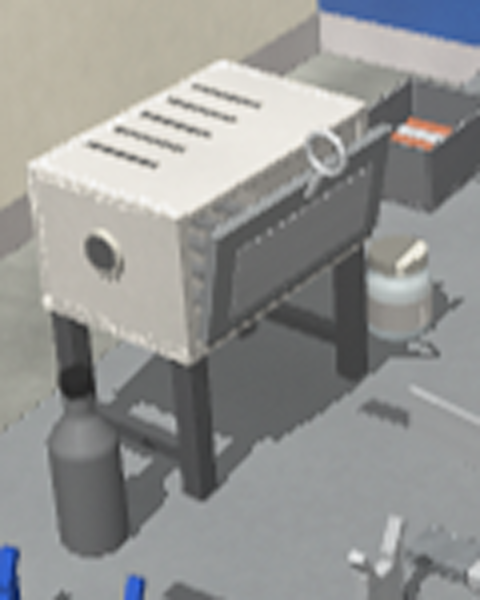

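The crops confirm the rest: crop (285,265) is the bare grey steel rack, flanked by the coupons on its left and the brush on its right. The ring stands edge-on in the top view at about (273.4,151), and in the side view at about (251.5,189).

Run:
```python
from h import *
t=ld("top0");s=ld("side0")
P=cloud(t)
def rect(mask,z,name,x0,y0,x1,y1):
    m=np.zeros(mask.shape,np.uint8);m[y0:y1,x0:x1]=mask[y0:y1,x0:x1]*255
    c=max(cv2.findContours(m,0,2)[0],key=cv2.contourArea)
    r=cv2.minAreaRect(c);b=cv2.boxPoints(r);W=np.array([plane(t,u,v,z) for u,v in b])
    print(name,np.round(W[:,:2],4).tolist(),'centre',np.round(W.mean(0),4),'sides',np.round([np.linalg.norm(W[0]-W[1]),np.linalg.norm(W[1]-W[2])],4), 'n',m.sum()//255)
    e=W[1]-W[0] if np.linalg.norm(W[1]-W[0])>np.linalg.norm(W[2]-W[1]) else W[2]-W[1]
    print('   long-axis ang deg',np.degrees(np.arctan2(e[1],e[0])), 'medz',np.median(P[m>0][:,2]))
g=t["frame"].astype(int);br=g.min(2)
rect((br>180),.022,'tube',365,190,386,270)
rect((br>175),.292,'roof',225,65,335,138)
rect((g.max(2)<125),.008,'base',205,200,236,252)
# pin
m=np.zeros(br.shape,bool);m[188:203,358:384]=True
q=np.argwhere(m&(g.max(2)<100));print('pin px',q.min(0),q.max(0))
for uv in [(362.5,192),(378,193)]: print(np.round(plane(t,*uv,.011),4))
X,e=tri(t,(273.4,151),s,(251.5,189.2));print('eye',np.round(X,4),e)
```

```text
tube [[0.3508, -0.2472], [0.5433, -0.2573], [0.5427, -0.2737], [0.3502, -0.2635]] centre [ 0.4468 -0.2604  0.022 ] sides [0.1927 0.0164] n 280
   long-axis ang deg -3.003337104134147 medz 0.02217542958635557
roof [[0.7174, 0.2044], [0.8901, 0.1946], [0.8705, -0.0688], [0.6989, -0.0568]] centre [0.7942 0.0684 0.292 ] sides [0.173  0.2641] n 5170
   long-axis ang deg -94.2570467424757 medz 0.2917820541282806
base [[0.3679, 0.3088], [0.5188, 0.3042], [0.5148, 0.2083], [0.3642, 0.2135]] centre [0.4414 0.2587 0.008 ] sides [0.151 0.096] n 1006
   long-axis ang deg -1.7543859219162534 medz 0.007188934993565213
pin px [192 365] [198 378]
[ 0.5734 -0.2194  0.011 ]
[ 0.5708 -0.2721  0.011 ]
eye [0.6542 0.0784 0.3063] 0.0004361384782316476
```

```bash
python3 -m crank '[[0,0,0,9.4,0,0,0],[0,0,0,9.4,0,0,0],[0,-35.4,-25.8,0,0,0,0],[0,-35.4,-25.8,0,0,0,0],[0,-35.4,-25.8,0,0,0,0],[0,-35.4,-25.8,0,0,0,0],[0,-35.4,-25.8,0,0,0,0],[0,-35.4,-25.8,0,0,0,0],[0,-35.4,-25.8,0,0,0,0],[0,-35.4,-25.8,0,0,0,0],[0,-35.4,-25.8,0,0,0,0],[0,-35.4,-25.8,0,0,0,0],[0,0,0,0,0,0,0]]'
python3 - <<'E'
from h import *
from rig import *
s=read_state();print(np.round(s['eef_pos'],4),np.round(s['tcp_rot'],4).tolist(),s['time_s'],s['gripper_width'])
d=get_image("wrist");np.savez("/tmp/w1.npz",**d);cv2.imwrite("pics/w1.png",d["frame"][:,:,::-1])
d=get_image("top");np.savez("/tmp/t1.npz",**d)
E
```

```text
time_s: 1.78
eef_pos: [0.448, -0.2586, 0.2053]
tcp_rot: [[0.0, -0.048, -0.999], [0.001, -0.999, 0.048], [-1.0, -0.001, -0.0]]
force: [-0.6, 0.1, 0.3]
gripper_width: 0.5
[ 0.448  -0.2586  0.2053] [[0.0002, -0.0475, -0.9989], [0.0009, -0.9989, 0.0475], [-1.0, -0.0009, -0.0001]] 1.775 0.5004507466997193
```

View pics/w1.png

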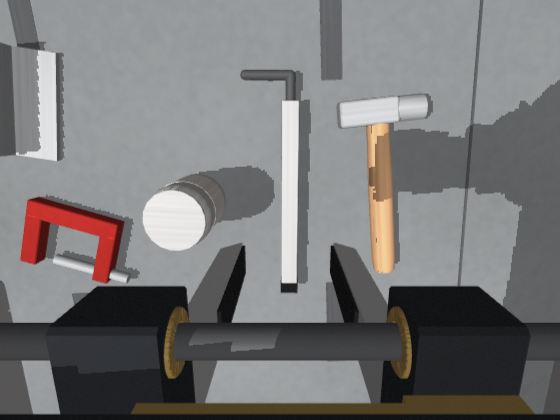

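The wrist view shows the tube from (290,100) to (288,290), the bend near (291,75), and the pin tip at (242,75) pointing left. The tin is at (175,220) and the hammer at right.

Run:
```python
from h import *
d=ld("w1");t=ld("top0")
g=d["frame"].astype(int)
P=cloud(d)
m=np.zeros(g.shape[:2],np.uint8);m[95:300,275:305]=(g.min(2)[95:300,275:305]>195)*255
c=max(cv2.findContours(m,0,2)[0],key=cv2.contourArea);b=cv2.boxPoints(cv2.minAreaRect(c))
W=np.array([plane(d,u,v,.022) for u,v in b]);print(np.round(b),np.round(W,4).tolist(),W.mean(0))
print('depth z tube',np.median(P[m>0][:,2]))
print('bend',plane(d,291,75,.011),'tip',plane(d,241,75,.011))
print('front end',plane(d,290.5,100,.022),'rear(with cap)',plane(d,288.5,291.5,.022))
# two-view height check of bend (top 378,193)
print(tri(d,(290.5,100),t,(330+287/6,180+122/6)))
```

```text
[[282. 101.]
 [298. 101.]
 [298. 282.]
 [282. 282.]] [[0.5445, -0.2577, 0.022], [0.5437, -0.2738, 0.022], [0.3468, -0.2657, 0.022], [0.3477, -0.2475, 0.022]] [ 0.44568827 -0.26116875  0.022     ]
depth z tube 0.02260610792426248
bend [ 0.56995923 -0.26803708  0.011     ] tip [ 0.57241647 -0.21728712  0.011     ]
front end [ 0.54502215 -0.26628822  0.022     ] rear(with cap) [ 0.33551777 -0.25431918  0.022     ]
(array([ 0.54384344, -0.26612156,  0.03659987]), np.float64(0.0002156550564608797))
```

```bash
python3 -m crank '[[40,2.3,2.4,0.5,0,0,0],[50,0,0,0,0,0,0],[45,0,0,0,0,0,0],[35,0,0,0,0,0,0],[10,0,0,0,0,0,0],[0,0,0,0,0,0,0]]'
python3 - <<'E'
from h import *
from rig import *
s=read_state();print(np.round(s['eef_pos'],4),np.round(s['tcp_rot'],4).tolist(),s['time_s'],s['force'])
E
```

```text
time_s: 2.62
eef_pos: [0.4436, -0.2641, 0.0257]
tcp_rot: [[-0.0, -0.062, -0.998], [0.0, -0.998, 0.062], [-1.0, 0.0, 0.0]]
force: [-0.2, -0.4, 0.2]
gripper_width: 0.501
[ 0.4436 -0.2641  0.0257] [[-0.0004, -0.0619, -0.9981], [0.0, -0.9981, 0.0619], [-1.0, 0.0, 0.0004]] 2.625 [-0.20108349 -0.42703754  0.2328888 ]
```

```bash
python3 -m crank '[[10,-3.3,-1.9,-0.3,0,0,0],[11,0,0,0,0,0,0],[0,0,0,0,0,0,0],[0,0,0,0,0,0,0]]'
```

```text
time_s: 3.12
eef_pos: [0.446, -0.2604, 0.0046]
tcp_rot: [[0.0, -0.056, -0.998], [-0.0, -0.998, 0.056], [-1.0, 0.0, -0.0]]
force: [-0.9, -0.3, 0.9]
gripper_width: 0.499
```

Pose is on target. Grip and lift slightly.

```bash
python3 -m crank '[[0,0,0,0,0,0,1],[0,0,0,0,0,0,1],[0,0,0,0,0,0,1],[0,0,0,0,0,0,1],[0,0,0,0,0,0,1],[0,0,0,0,0,0,1],[-15,0,0,0,0,0,1],[-40,0,0,0,0,0,1],[-50,0,0,0,0,0,1],[-50,0,0,0,0,0,1],[-50,0,0,0,0,0,1],[-40,0,0,0,0,0,1],[0,0,0,0,0,0,1],[0,0,0,0,0,0,1]]'
python3 - <<'E'
from h import *
from rig import *
d=get_image("wrist");np.savez("/tmp/w2.npz",**d);cv2.imwrite("pics/w2.png",d["frame"][:,:,::-1])
d=get_image("top");np.savez("/tmp/t2.npz",**d);
s=get_image("side");np.savez("/tmp/s2.npz",**s);crop(s,230,120,430,270,4,"s2")
E
```

```text
time_s: 4.88
eef_pos: [0.4454, -0.26, 0.249]
tcp_rot: [[-0.001, -0.056, -0.998], [0.0, -0.998, 0.056], [-1.0, -0.0, 0.001]]
force: [-1.7, -0.7, -2.9]
gripper_width: 0.19
```

View pics/w2.png

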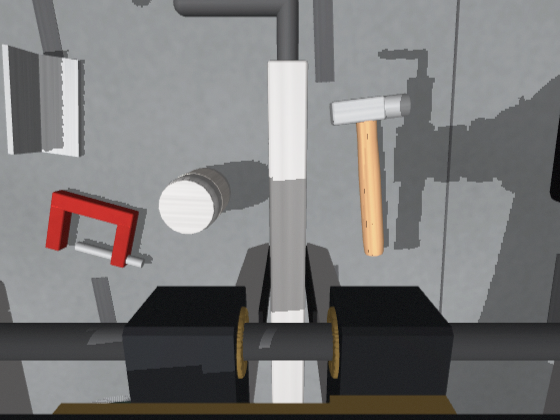

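View pics/s2.png

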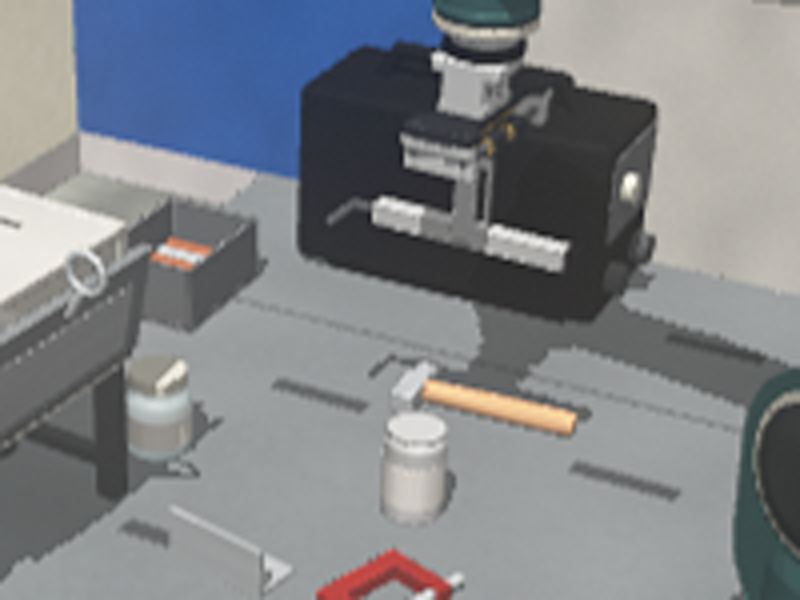

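The pole is held level at 18 mm width, with bend at (287,8) and the pin along the row-8 edge. The side crop shows the ring at (84,273), i.e. pixel (251,188). Next I refine the ring centre and check the pole's level.

Run:
```python
from h import *
t=ld("t2");s=ld("s2");w=ld("w2")
for n,d in(("t",t),("s",s)):
    P=cloud(d); yy=np.array([-.07,1.0]); 
    m=(P[...,2]>.287)&(P[...,2]<.35)&(P[...,0]>.58)&(P[...,0]<.685)&(np.abs(P[...,1]-.078)<.06)&(d["range_z"]>0)
    q=np.argwhere(m);print(n,m.sum(),'px u',q[:,1].min(),q[:,1].max(),'v',q[:,0].min(),q[:,0].max(),np.round(P[m].mean(0),4),np.round(P[m].min(0),4),np.round(P[m].max(0),4))
    print(d["frame"][...,0][q[:,0].min()-3:q[:,0].max()+5, q[:,1].min()-3:q[:,1].max()+4] if n=="t" else '')
crop(s,235,170,270,205,16,"ring_s");crop(t,258,135,293,170,16,"ring_t")
P=cloud(w);m=np.zeros(P.shape[:2],bool);m[62:300,275:300]=1
for v in(70,120,170,220): print(v,np.round(np.median(P[v-3:v+3,280:294].reshape(-1,3),0),4))
print('pin',np.round(P[6,200:285:20],4).tolist())
```

```text
t 52 px u 265 291 v 142 158 [0.6548 0.0772 0.3198] [0.6332 0.0301 0.2871] [0.6826 0.1029 0.3338]
[[234 233 232 234 233 233 235 235 235 235 236 234 234 235 234 231 230 227
  227 228 225 221 217 221 225 224 222 217 208 198 195 195 196]
 [218 219 219 218 223 224 226 230 233 233 232 232 231 232 232 233 232 232
  232 232 231 231 229 230 232 232 232 229 226 224 224 224 221]
 [181 178 183 187 195 193 201 212 218 219 216 216 212 214 221 221 222 222
  224 227 228 229 229 230 230 229 231 229 229 230 231 231 229]
 [158 159 163 165 169 169 170 178 182 178 177 174 168 173 185 193 192 191
  194 206 212 214 211 214 213 215 217 219 221 222 229 229 229]
 [155 154 153 156 154 154 158 158 157 155 154 154 144 143 155 165 163 160
  162 167 173 180 179 176 177 178 184 191 192 197 207 214 212]
 [141 144 144 151 148 151 150 148 150 149 152 155 147 139 143 147 142 136
  132 132 142 151 158 157 156 158 163 167 166 167 176 176 177]
 [129 134 133 139 139 140 142 137 139 139 148 160 146 129 132 138 124 113
  110 108 122 131 140 145 148 152 156 156 154 153 156 159 156]
 [126 128 126 129 135 133 134 128 129 134 15
[... 1940 characters left out ...]
149 148
  149 148 144 147 149 149 147 147 144 147 145 146 145 147 146]
 [150 152 150 153 153 152 150 151 151 150 150 151 149 148 150 152 152 150
  146 147 148 149 148 148 148 150 148 146 145 146 145 147 147]
 [154 150 151 149 148 150 150 151 151 152 150 151 148 150 150 150 146 148
  149 148 150 150 146 146 147 149 150 145 148 146 147 148 146]]
s 64 px u 246 256 v 183 194 [0.6542 0.0828 0.3109] [0.6345 0.0757 0.2887] [0.6752 0.0899 0.3347]

70 [ 0.5403 -0.265   0.2668]
120 [ 0.5193 -0.2638  0.267 ]
170 [ 0.4968 -0.2625  0.267 ]
220 [ 0.4724 -0.2612  0.2671]
pin [[0.5696, -0.2286, 0.2596], [0.5689, -0.2375, 0.2601], [0.5688, -0.2461, 0.259], [0.5679, -0.255, 0.2602], [0.5675, -0.2637, 0.2599]]
```

View pics/ring_s.png

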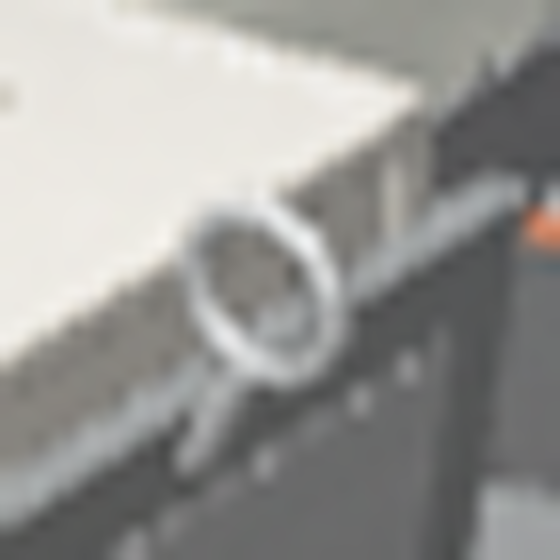

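View pics/ring_t.png

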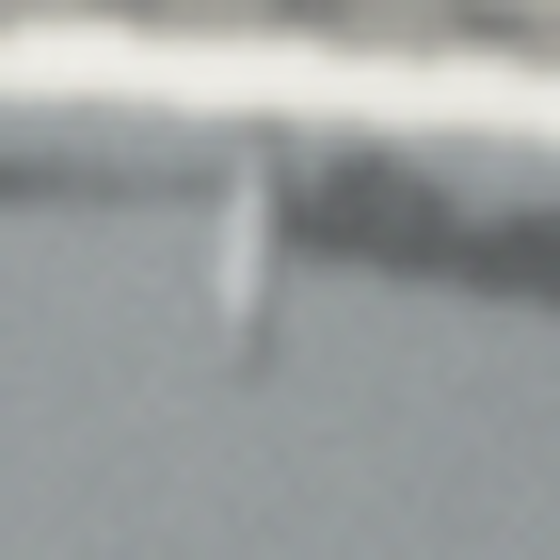

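The enlarged crops put the ring centre at side pixel (251.0,187.8) and top pixel (272.6,149.5).

Run:
```python
from h import *
t=ld("t2");s=ld("s2")
X,e=tri(t,(272.6,149.5),s,(251,187.8));print(np.round(X,4),e)
h=np.array([.7012,.0745,.170]);print('r',np.hypot(X[0]-h[0],X[2]-h[2]),'flap',np.arctan2(h[0]-X[0],X[2]-.17)-np.arctan2(18,147))
c,r=ray(t,272.6,149.5)
print(plane(t,272.6,149.5,.311))
```

```text
[0.6563 0.08   0.3119] 0.001777553156217623
r 0.14888191521244046 flap 0.18477162074953096
[0.65724427 0.08042586 0.311     ]
```

```bash
python3 -m crank '[[-20,0,0,0.8,0,0,1],[-20,-34,-8.2,0,0,0,1],[-16,-34,-8.2,0,0,0,1],[0,-34,-8.2,0,0,0,1],[0,-34,-8.2,0,0,0,1],[0,-34,-8.2,0,0,0,1],[0,-34,-8.2,0,0,0,1],[0,-34,-8.2,0,0,0,1],[0,-30,-8.2,0,0,0,1],[0,0,0,0,0,0,1],[0,0,0,0,0,0,1]]'
python3 - <<'E'
from h import *
from rig import *
s=read_state();print(np.round(s['eef_pos'],4),np.round(s['tcp_rot'],4).tolist(),s['time_s'])
for n in("wrist","top","side"):
    d=get_image(n);np.savez(f"/tmp/{n[0]}3.npz",**d)
    if n=="wrist":cv2.imwrite("pics/w3.png",d["frame"][:,:,::-1])
    if n=="top":crop(d,240,110,340,185,7,"t3")
    if n=="side":crop(d,200,140,300,215,7,"s3")
E
```

```text
time_s: 6.4
eef_pos: [0.5298, 0.0019, 0.3048]
tcp_rot: [[-0.001, -0.07, -0.998], [-0.0, -0.998, 0.07], [-1.0, 0.0, 0.001]]
force: [-0.7, -0.9, -3.1]
gripper_width: 0.186
[0.5298 0.0019 0.3048] [[-0.0014, -0.07, -0.9975], [-0.0, -0.9975, 0.07], [-1.0, 0.0001, 0.0013]] 6.4
```

View pics/w3.png

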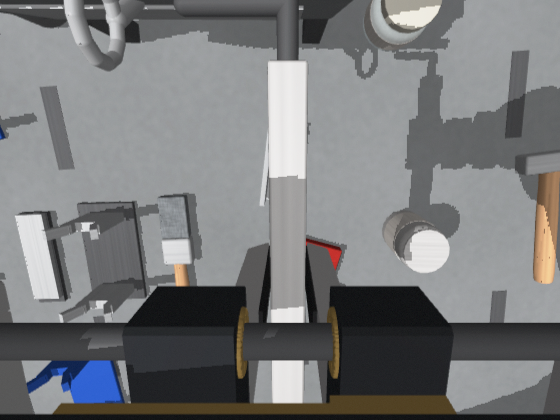

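View pics/t3.png

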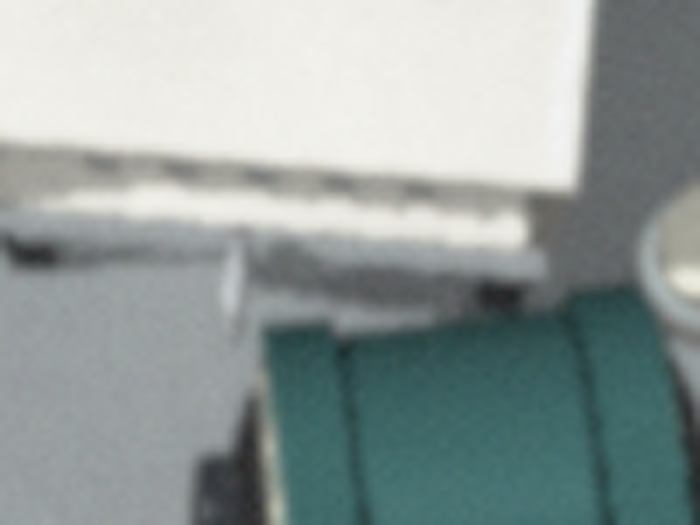

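View pics/s3.png

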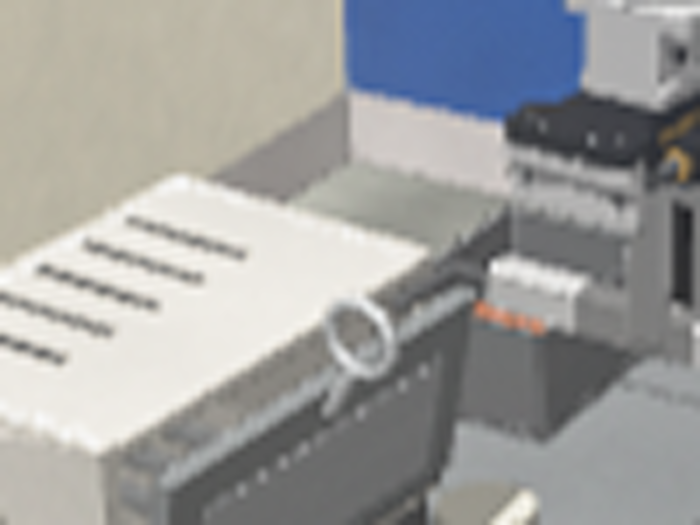

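Wrist view: the ring is at (70–125, 0–67), and the pin on row ~8 ends at column ~177, clear to the right of the ring. The side crop shows the rod heading to the ring's right. Next I compare ring and pin in the same camera's cloud.

Run:
```python
from h import *
for n in"ws":
    d=ld(n+"3");P=cloud(d)
    m=(P[...,2]>.292)&(P[...,0]>.58)&(P[...,0]<.69)&(P[...,1]>.055)&(P[...,1]<.105)&(P[...,2]<.345)
    R=P[m];print(n,'ring',len(R),np.round(R.min(0),4),np.round(R.max(0),4),np.round(np.median(R,0),4))
w=ld("w3");P=cloud(w)
for u in (185,210,240,270): 
    col=P[:25,u];k=col[:,2]>.28;print(u,k.sum(),np.round(col[k].min(0),4),np.round(col[k].max(0),4))
print(plane(w,287.5,8,.3113),plane(w,177,8,.3113))
```

```text
w ring 2476 [0.6319 0.0731 0.2921] [0.6652 0.0835 0.3351] [0.6464 0.0777 0.318 ]
s ring 59 [0.6314 0.0761 0.2932] [0.6784 0.0945 0.3348] [0.6536 0.0825 0.3133]
185 17 [0.6519 0.0372 0.3122] [0.6565 0.0394 0.3173]
210 17 [0.6511 0.0265 0.3122] [0.6559 0.0282 0.3178]
240 17 [0.6504 0.0137 0.3102] [0.6553 0.0149 0.3175]
270 17 [6.490e-01 6.000e-04 3.119e-01] [0.654  0.0012 0.3172]
[ 0.65210003 -0.00687172  0.3113    ] [0.65561637 0.04274368 0.3113    ]
```

```bash
python3 -m crank '[[0,-10,3,0,0,0,1],[0,-12,0,0,0,0,1],[0,-13,0,0,0,0,1],[0,-13,0,0,0,0,1],[0,-12,0,0,0,0,1],[0,0,0,0,0,0,1],[0,0,0,0,0,0,1]]'
python3 - <<'E'
from h import *
from rig import *
s=read_state();print(np.round(s['eef_pos'],4),s['time_s'],s['force'],s['moment'])
for n in("wrist","side"):
    d=get_image(n);np.savez(f"/tmp/{n[0]}4.npz",**d)
    if n=="wrist":cv2.imwrite("pics/w4.png",d["frame"][:,:,::-1])
    if n=="side":crop(d,220,155,290,210,10,"s4")
E
```

```text
time_s: 7.42
eef_pos: [0.5313, 0.0621, 0.3054]
tcp_rot: [[-0.0, -0.07, -0.998], [-0.0, -0.998, 0.07], [-1.0, 0.0, 0.0]]
force: [1.0, 0.2, -2.1]
gripper_width: 0.19
[0.5313 0.0621 0.3054] 7.425 [ 0.9586993   0.17597863 -2.11019825] [-0.01336319 -0.01815197 -0.00589741]
```

View pics/w4.png

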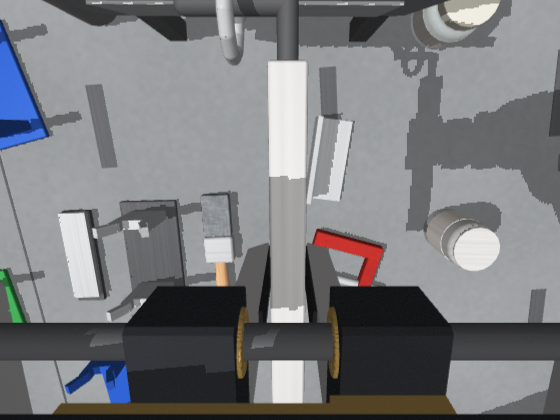

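View pics/s4.png

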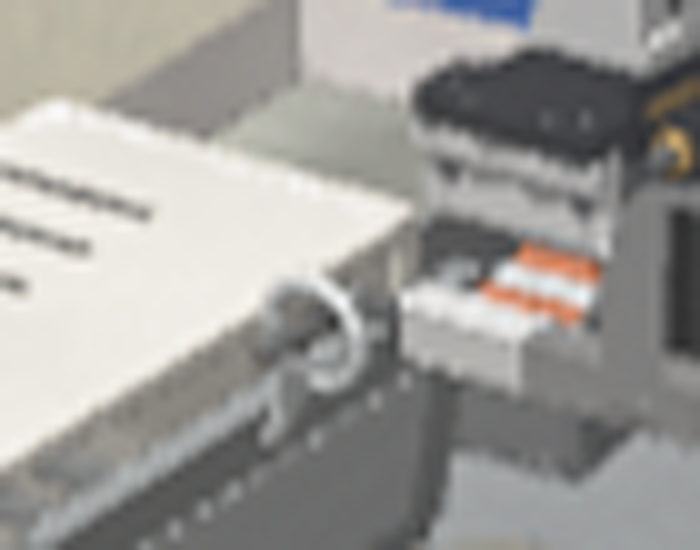

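The pin is through: in the wrist view it spans columns 177–287 on row 8, with the ring at 220–242, about mid-pin. The side crop shows the rod passing behind the ring's right arc. No contact force. Now I work out the arc.

Run:
```python
import numpy as np
R=148;ph=np.r_[.312,np.linspace(.312,1.693+.075,21)[1:]]
f=R*np.sin(ph);z=R*np.cos(ph)
print(np.round(np.c_[-np.diff(z),np.diff(f)],1).tolist(), 'per-row rad',np.diff(ph)[0])
```

```text
[[3.7, 10.1], [4.4, 9.8], [5.1, 9.5], [5.8, 9.1], [6.4, 8.6], [7.0, 8.2], [7.6, 7.6], [8.1, 7.0], [8.6, 6.4], [9.1, 5.8], [9.5, 5.1], [9.8, 4.4], [10.1, 3.7], [10.4, 2.9], [10.6, 2.2], [10.7, 1.4], [10.8, 0.6], [10.8, -0.2], [10.7, -0.9], [10.6, -1.7]] per-row rad 0.07280000000000003
```

```bash
python3 -m crank '[[1.8,5,5,0,0,0,1],[1.9,0,5.1,0,0,0,1],[4.4,0,9.8,0,0,0,1],[5.1,0,9.5,0,0,0,1],[5.8,0,9.1,0,0,0,1],[6.4,0,8.6,0,0,0,1],[0,0,0,0,0,0,1]]'
python3 - <<'E'
from h import *
from rig import *
s=read_state();print(np.round(s['eef_pos'],4),s['time_s'],s['force'],s['moment'])
for n in("wrist","side"):
    d=get_image(n);np.savez(f"/tmp/{n[0]}5.npz",**d)
    if n=="wrist":cv2.imwrite("pics/w5.png",d["frame"][:,:,::-1])
    if n=="side":crop(d,200,140,300,215,8,"s5")
E
```

```text
time_s: 8.4
eef_pos: [0.4831, 0.0609, 0.2797]
tcp_rot: [[-0.001, -0.069, -0.998], [-0.0, -0.998, 0.069], [-1.0, 0.0, 0.001]]
force: [0.7, -0.2, -2.3]
gripper_width: 0.188
[0.4831 0.0609 0.2797] 8.4 [ 0.6915809  -0.19175159 -2.28143381] [ 0.03841843 -0.04502588 -0.00812717]
```

View pics/w5.png

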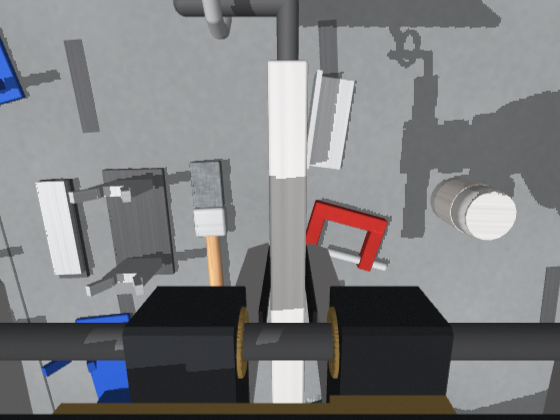

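View pics/s5.png

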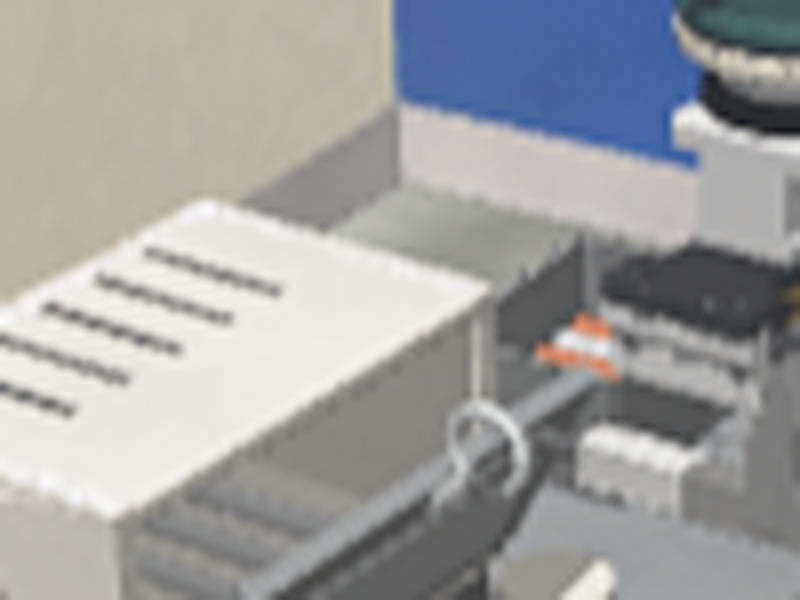

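The hatch is following: the ring is at columns 205–225 on the pin, which spans 177–287. My first row also withdrew the pin 5 mm along y by mistake, so I put that back while continuing the arc.

```bash
python3 -m crank '[[7,-3,8.2,0,0,0,1],[7.6,-3,7.6,0,0,0,1],[8.1,0,7,0,0,0,1],[8.6,0,6.4,0,0,0,1],[9.1,0,5.8,0,0,0,1],[9.5,0,5.1,0,0,0,1],[9.8,0,4.4,0,0,0,1],[0,0,0,0,0,0,1]]'
python3 - <<'E'
from h import *
from rig import *
s=read_state();print(np.round(s['eef_pos'],4),s['time_s'],s['force'],s['moment'])
for n in("wrist","side"):
    d=get_image(n);np.savez(f"/tmp/{n[0]}6.npz",**d)
    if n=="wrist":cv2.imwrite("pics/w6.png",d["frame"][:,:,::-1])
    if n=="side":crop(d,200,160,300,235,8,"s6")
E
```

```text
time_s: 9.5
eef_pos: [0.4392, 0.0698, 0.2196]
tcp_rot: [[-0.002, -0.07, -0.998], [-0.0, -0.998, 0.07], [-1.0, 0.0, 0.002]]
force: [-0.1, -0.3, -2.4]
gripper_width: 0.187
[0.4392 0.0698 0.2196] 9.5 [-0.12704199 -0.27977138 -2.43768569] [ 0.04938847  0.04963236 -0.00105045]
```

View pics/w6.png

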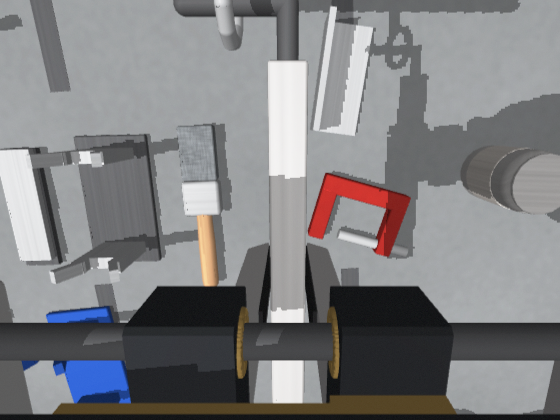

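View pics/s6.png

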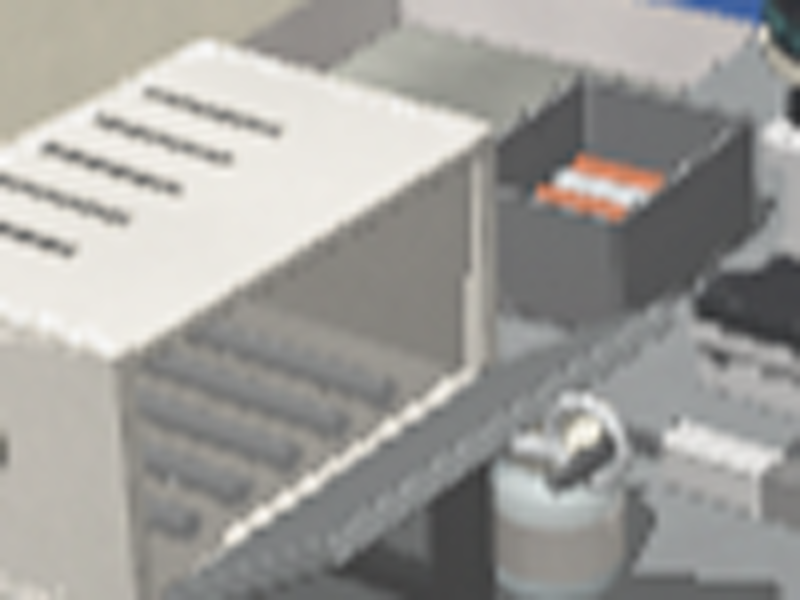

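The ring is centred on the pin (columns 218–240) and the hatch is about 55° open. I continue to the stop.

```bash
python3 -m crank '[[10.1,0,3.7,0,0,0,1],[10.4,0,2.9,0,0,0,1],[10.6,0,2.2,0,0,0,1],[10.7,0,1.4,0,0,0,1],[10.8,0,0.6,0,0,0,1],[10.8,0,-0.2,0,0,0,1],[0,0,0,0,0,0,1],[0,0,0,0,0,0,1]]'
python3 - <<'E'
from h import *
from rig import *
s=read_state();print(np.round(s['eef_pos'],4),s['time_s'],s['force'],s['moment'])
for n in("wrist","side"):
    d=get_image(n);np.savez(f"/tmp/{n[0]}7.npz",**d)
    if n=="wrist":cv2.imwrite("pics/w7.png",d["frame"][:,:,::-1])
    if n=="side":crop(d,200,175,300,250,8,"s7")
d=ld("s7");P=cloud(d)
# hatch front edge: points around panel
m=(P[...,0]>.52)&(P[...,0]<.70)&(P[...,1]>-.03)&(P[...,1]<.19)&(P[...,2]>.12)&(P[...,2]<.26)
q=P[m];A=np.c_[q[:,0],q[:,1],np.ones(len(q))]
b=np.arange(.52,.71,.02)
for a in b:
    k=(q[:,0]>a)&(q[:,0]<a+.02)
    if k.sum()>3: print(round(a,2),k.sum(),np.round(np.percentile(q[k,2],[5,50,95]),4))
E
```

```text
time_s: 10.6
eef_pos: [0.4295, 0.0707, 0.1571]
tcp_rot: [[-0.0, -0.07, -0.998], [0.0, -0.998, 0.07], [-1.0, -0.0, 0.0]]
force: [-0.2, -0.6, -3.0]
gripper_width: 0.191
[0.4295 0.0707 0.1571] 10.6 [-0.20153129 -0.61951564 -2.95762263] [ 0.070955   -0.00674293 -0.00813375]
0.52 44 [0.1555 0.1685 0.1843]
0.54 50 [0.154  0.1659 0.1912]
0.56 29 [0.1603 0.1734 0.1881]
0.58 217 [0.177  0.1868 0.1912]
0.6 169 [0.183  0.1868 0.1896]
0.62 168 [0.1811 0.184  0.1868]
0.64 158 [0.1786 0.1815 0.1848]
0.66 162 [0.1759 0.1792 0.1825]
0.68 148 [0.1729 0.1764 0.1799]
```

View pics/w7.png

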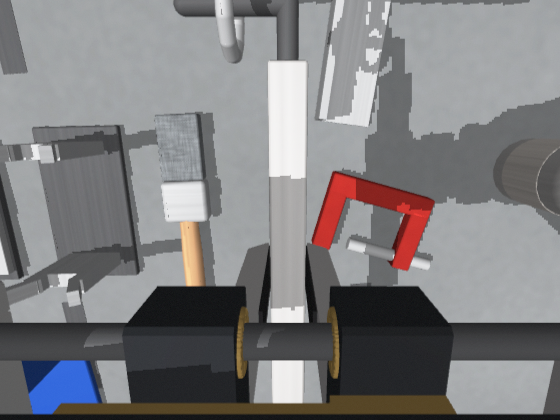

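View pics/s7.png

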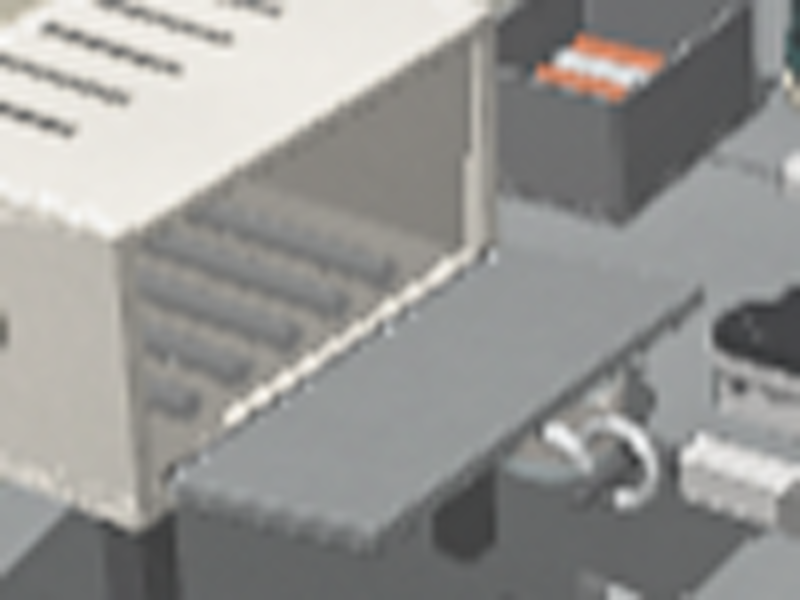

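The side cloud shows the hatch rising towards its free edge by 0.13 rad, so about 19 mm of travel remains. The pin is still central in the ring (columns 218–242).

```bash
python3 -m crank '[[7,0,-0.5,0,0,0,1],[7,0,-0.8,0,0,0,1],[5,0,-0.6,0,0,0,1],[2,0,0,0,0,0,1],[0,0,0,0,0,0,1],[0,0,0,0,0,0,1]]'
cat > hatch.py <<'E'
from h import *
from rig import *
import sys
def hatch(tag):
    s=read_state();print(np.round(s['eef_pos'],4),s['time_s'],np.round(s['force'],2),np.round(s['moment'],3))
    d=get_image("side");np.savez(f"/tmp/s{tag}.npz",**d);crop(d,200,175,300,250,8,f"s{tag}")
    P=cloud(d);m=(P[...,0]>.60)&(P[...,0]<.70)&(P[...,1]>-.03)&(P[...,1]<.19)&(P[...,2]>.165)&(P[...,2]<.2)
    q=P[m];c=np.linalg.lstsq(np.c_[q[:,:2]-[.65,.07],np.ones(len(q))],q[:,2],rcond=None)[0];print('slope',c)
hatch(sys.argv[1])
E
python3 hatch.py 8
```

```text
time_s: 11.45
eef_pos: [0.4312, 0.0705, 0.136]
tcp_rot: [[-0.0, -0.07, -0.998], [-0.0, -0.998, 0.07], [-1.0, 0.0, 0.0]]
force: [-1.0, -0.6, -1.4]
gripper_width: 0.186
[0.4312 0.0705 0.136 ] 11.45 [-0.95 -0.56 -1.41] [-0.005  0.103  0.031]
slope [-0.00192955  0.00219478  0.17495155]
```

The hatch plane now slopes 0.002 rad, so it is level and on its stop.

Run:
```python
from h import *
from rig import *
d=get_image("wrist");np.savez("/tmp/w8.npz",**d);cv2.imwrite("pics/w8.png",d["frame"][:,:,::-1])
P=cloud(d)
for u in (185,200,250,270):
    col=P[:20,u];k=col[:,2]>.1;print(u,np.round(col[k].min(0),4),np.round(col[k].max(0),4))
for v in(70,120,170,220): print(v,np.round(np.median(P[v-3:v+3,280:294].reshape(-1,3),0),4))
m=np.zeros(P.shape[:2],bool);m[:75,212:250]=1;m&=P[...,2]>.12
print('ring',np.round(P[m].min(0),4),np.round(P[m].max(0),4))
```

```text
185 [0.5532 0.1057 0.1425] [0.5581 0.1083 0.1498]
200 [0.5015 0.0656 0.1433] [0.5575 0.1014 0.3159]
250 [0.5513 0.0779 0.1435] [0.5559 0.0789 0.1492]
270 [0.5506 0.0693 0.143 ] [0.5555 0.0699 0.1494]
70 [0.5261 0.0642 0.1547]
120 [0.505  0.0657 0.1545]
170 [0.4825 0.0673 0.1543]
220 [0.4585 0.0688 0.1545]
ring [0.5015 0.0656 0.1335] [0.5574 0.096  0.3159]
```

View pics/w8.png

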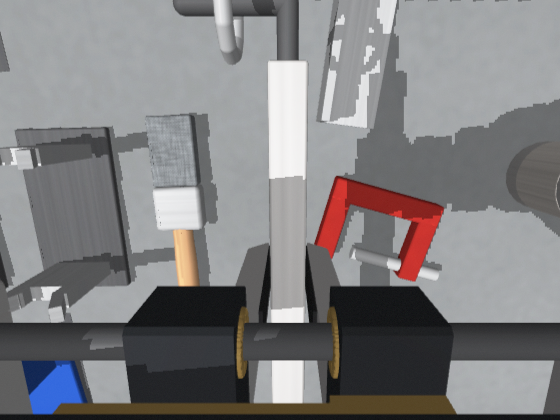

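View pics/s8.png

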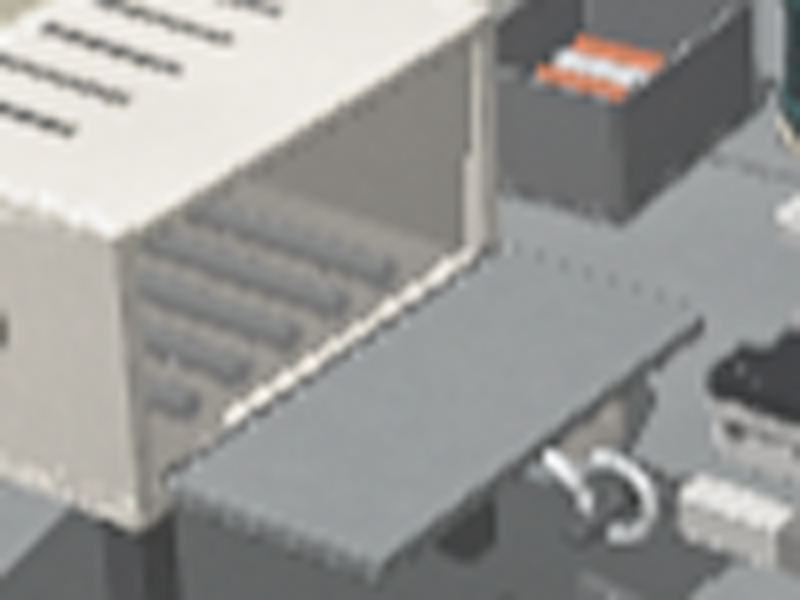

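The tube is level and the pin sits low in the ring. I lift 7 mm to centre it, then slide it straight out.

```bash
python3 -m crank '[[-7,0,0,0,0,0,1],[0,0,0,0,0,0,1],[0,12,0,0,0,0,1],[0,14,0,0,0,0,1],[0,14,0,0,0,0,1],[0,14,0,0,0,0,1],[0,12,0,0,0,0,1],[0,0,0,0,0,0,1],[0,0,0,0,0,0,1]]'
python3 hatch.py 9
python3 - <<'E'
from h import *
from rig import *
d=get_image("wrist");np.savez("/tmp/w9.npz",**d);cv2.imwrite("pics/w9.png",d["frame"][:,:,::-1])
E
```

```text
time_s: 12.68
eef_pos: [0.4267, 0.005, 0.143]
tcp_rot: [[0.0, -0.069, -0.998], [0.0, -0.998, 0.069], [-1.0, -0.0, -0.0]]
force: [0.0, 1.3, -1.8]
gripper_width: 0.183
[0.4267 0.005  0.143 ] 12.675 [ 0.03  1.31 -1.8 ] [ 0.016 -0.     0.008]
slope [-0.00081671  0.00060013  0.17510424]
```

View pics/w9.png

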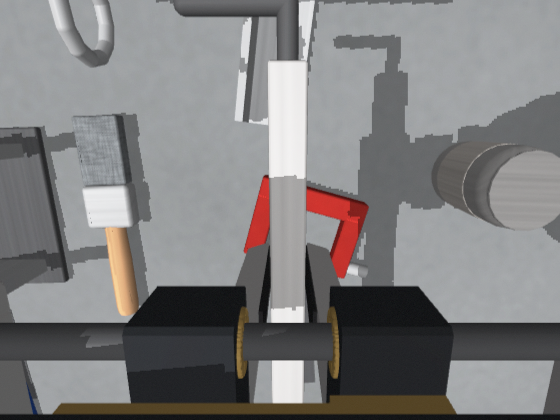

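The pin is out (tip at column 177, ring at 50–113) and the hatch is still level. I lift clear, then measure the rest's forks from the views already taken.

```bash
python3 -m crank '[[-30,0,0,0,0,0,1],[-40,0,0,0,0,0,1],[-40,0,0,0,0,0,1],[0,0,0,0,0,0,1]]'
python3 - <<'E'
from h import *
for n in("w3","w4","w5","w6","t3","top0"):
    d=ld(n);P=cloud(d)
    m=(P[...,0]>.33)&(P[...,0]<.56)&(P[...,1]>.2)&(P[...,1]<.32)&(P[...,2]>.084)&(P[...,2]<.102)&(d["range_z"]>0)
    k,lab,st,ce=cv2.connectedComponentsWithStats(m.astype(np.uint8))
    print(n)
    for i in range(1,k):
        if st[i,4]>4:
            q=P[lab==i];print('  ',st[i,4],np.round(ce[i]),'min',np.round(q.min(0),4),'max',np.round(q.max(0),4))
crop(ld("w4"),60,180,200,330,4,"w4c")
E
```

```text
time_s: 13.28
eef_pos: [0.4279, 0.0051, 0.2553]
tcp_rot: [[0.004, -0.069, -0.998], [-0.0, -0.998, 0.069], [-1.0, 0.0, -0.004]]
force: [0.5, 0.5, -3.4]
gripper_width: 0.192
w3
   94 [ 94. 233.] min [0.4878 0.2302 0.084 ] max [0.5001 0.2411 0.098 ]
   186 [ 50. 234.] min [0.49   0.2813 0.084 ] max [0.5027 0.2968 0.0974]
   93 [107. 316.] min [0.3777 0.2358 0.0843] max [0.3906 0.2476 0.0978]
   159 [ 66. 316.] min [0.3797 0.2872 0.0841] max [0.3931 0.3019 0.0971]
w4
   99 [144. 231.] min [0.4874 0.2304 0.0841] max [0.5001 0.2445 0.0985]
   172 [100. 232.] min [0.4903 0.2824 0.084 ] max [0.5027 0.2973 0.0975]
   152 [113. 314.] min [0.3802 0.2881 0.0841] max [0.3929 0.3028 0.0974]
w5
   205 [ 78. 197.] min [0.49   0.2819 0.0841] max [0.5025 0.2973 0.0985]
   108 [126. 196.] min [0.4878 0.2305 0.085 ] max [0.4999 0.244  0.0983]
   184 [ 94. 289.] min [0.3802 0.2874 0.0841] max [0.393  0.3028 0.0971]
   109 [138. 288.] min [0.3778 0.2358 0.085 ] max [0.3904 0.2489 0.0984]
w6
   148 [ 96. 160.] min [0.4876 0.2303 0.0918] max [0.4999 0.2389 0.0975]
   314 [ 37. 161.] min [0.49   0.2816 0.084 ] max [0.5024 0.2975 0.098 ]
   277 [ 60. 275.] min [0.3803 0.2869 0.084 ] max [0.393  0.3028 0.0975]
   150 [114. 274.] min [0.3775 0.2356 0.0844] max [0.3906 0.2491 0.0979]
t3
   17 [209. 211.] min [0.4924 0.2841 0.0861] max [0.5023 0.297  0.1001]
   16 [226. 212.] min [0.4898 0.231  0.0851] max [0.5    0.2424 0.0993]
   19 [207. 244.] min [0.3824 0.288  0.0848] max [0.3922 0.2998 0.0965]
   14 [223. 245.] min [0.3802 0.2348 0.0854] max [0.3902 0.249  0.097 ]
top0
   17 [209. 211.] min [0.4922 0.2842 0.0846] max [0.5021 0.2967 0.0984]
   16 [226. 212.] min [0.49   0.231  0.0843] max [0.5    0.2424 0.1004]
   17 [207. 244.] min [0.3823 0.2883 0.0841] max [0.3924 0.3005 0.0986]
   13 [223. 246.] min [0.3803 0.2353 0.084 ] max [0.3901 0.2492 0.0961]
```

View pics/w4c.png

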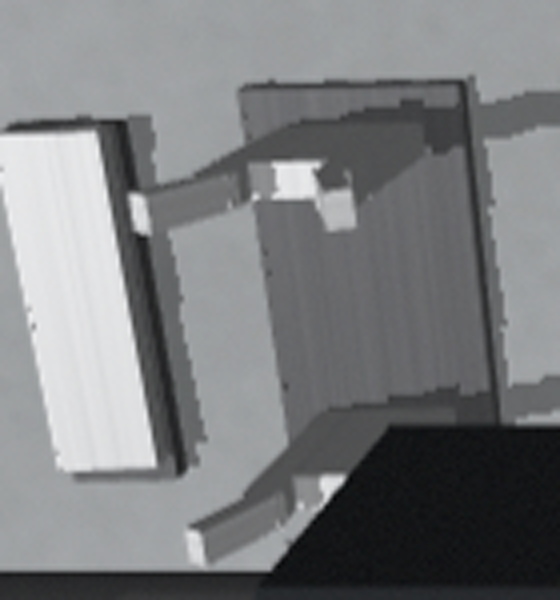

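Both forks show up in every view. The far fork's notch is at (.495,.264) and the near one's at (.385,.268), 110 mm apart with tips at about 97 mm, which matches the description. The rest's yaw is about −2.8° and its seat is at (.4402,.2663).

```bash
python3 -m crank '[[0,0,0,-1.2,0,0,1],[0,-37.4,0,0,0,0,1],[0,-37.4,0,0,0,0,1],[0,-37.4,0,0,0,0,1],[0,-37.4,0,0,0,0,1],[0,-37.4,0,0,0,0,1],[0,-37.4,0,0,0,0,1],[0,-37.1,0,0,0,0,1],[0,0,0,0,0,0,1],[0,0,0,0,0,0,1]]'
python3 - <<'E'
from h import *
from rig import *
s=read_state();print(np.round(s['eef_pos'],4),np.round(s['tcp_rot'],4).tolist())
d=get_image("wrist");np.savez("/tmp/w10.npz",**d);cv2.imwrite("pics/w10.png",d["frame"][:,:,::-1])
P=cloud(d)
for v in(70,120,170,220): 
    r=P[v,260:315];k=r[:,2]>.2;print(v,np.round(r[k].min(0),4),np.round(r[k].max(0),4))
m=(P[...,0]>.33)&(P[...,0]<.56)&(P[...,1]>.2)&(P[...,1]<.32)&(P[...,2]>.084)&(P[...,2]<.102)
k,lab,st,ce=cv2.connectedComponentsWithStats(m.astype(np.uint8))
for i in range(1,k):
    if st[i,4]>20: q=P[lab==i];print(st[i,4],np.round(ce[i]),np.round(q.min(0),4),np.round(q.max(0),4))
E
```

```text
time_s: 14.52
eef_pos: [0.439, 0.2653, 0.2518]
tcp_rot: [[-0.002, -0.048, -0.999], [-0.001, -0.999, 0.048], [-1.0, 0.001, 0.002]]
force: [0.3, 0.7, -2.2]
gripper_width: 0.186
[0.439  0.2653 0.2518] [[-0.0019, -0.0482, -0.9988], [-0.0007, -0.9988, 0.0482], [-1.0, 0.0008, 0.0019]]
70 [0.5333 0.252  0.2684] [0.5344 0.2692 0.2713]
120 [0.5123 0.2527 0.2677] [0.5132 0.2705 0.2716]
170 [0.4897 0.2541 0.2682] [0.4905 0.2715 0.271 ]
220 [0.4654 0.2555 0.2688] [0.4664 0.2725 0.2716]
192 [259. 143.] [0.4901 0.2824 0.0841] [0.5019 0.2968 0.0979]
178 [314. 143.] [0.4875 0.2309 0.0852] [0.4992 0.2433 0.0975]
```

View pics/w10.png

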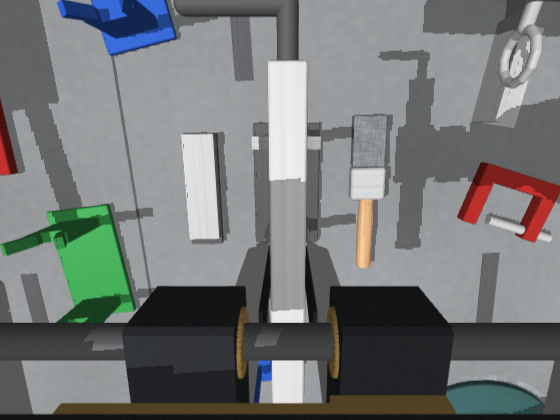

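Tube and notch line agree to about 1.2 mm (tube y .2628 against notch .2640 at the far fork). I correct that and descend.

```bash
python3 -m crank '[[35,-1.2,-1,0,0,0,1],[45,0,0,0,0,0,1],[40,0,0,0,0,0,1],[20,0,0,0,0,0,1],[12,0,0,0,0,0,1],[12,0,0,0,0,0,1],[10,0,0,0,0,0,1],[0,0,0,0,0,0,1],[0,0,0,0,0,0,1]]'
python3 - <<'E'
from h import *
from rig import *
s=read_state();print(np.round(s['eef_pos'],4),np.round(s['force'],2),np.round(s['moment'],3))
d=get_image("side");np.savez("/tmp/s11.npz",**d);crop(d,230,255,330,330,8,"s11")
d=get_image("wrist");np.savez("/tmp/w11.npz",**d);cv2.imwrite("pics/w11.png",d["frame"][:,:,::-1])
E
```

```text
time_s: 15.7
eef_pos: [0.4407, 0.2672, 0.0794]
tcp_rot: [[0.001, -0.049, -0.999], [0.0, -0.999, 0.049], [-1.0, -0.0, -0.0]]
force: [-0.4, 0.1, -1.3]
gripper_width: 0.188
[0.4407 0.2672 0.0794] [-0.38  0.11 -1.33] [ 0.046 -0.03  -0.012]
```

View pics/s11.png

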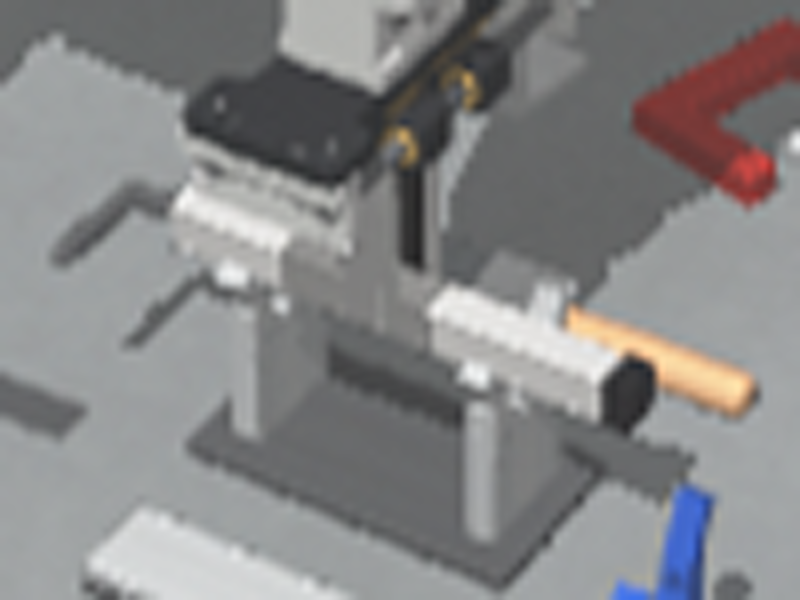

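View pics/w11.png

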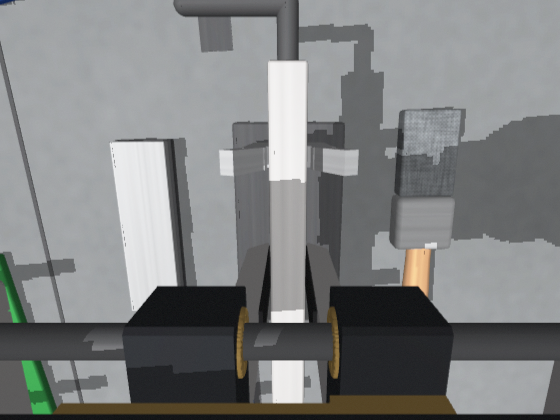

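In the wrist view the tube (midline column 288) sits centred between the prongs (220–358, middle 289), and in the side view it lies between the prongs of both forks. I lower the rest of the way.

```bash
python3 -m crank '[[7,0,0,0,0,0,1],[5,0,0,0,0,0,1],[2,0,0,0,0,0,1],[0,0,0,0,0,0,1],[0,0,0,0,0,0,1]]'; python3 -m crank '[[1,0,0,0,0,0,1],[0,0,0,0,0,0,1],[0,0,0,0,0,0,1]]'
```

```text
time_s: 16.42
eef_pos: [0.4405, 0.267, 0.065]
tcp_rot: [[0.0, -0.049, -0.999], [0.0, -0.999, 0.049], [-1.0, -0.0, -0.0]]
force: [-0.1, -0.2, -2.9]
gripper_width: 0.188
time_s: 16.8
eef_pos: [0.4406, 0.2671, 0.0645]
tcp_rot: [[0.0, -0.049, -0.999], [-0.0, -0.999, 0.049], [-1.0, 0.0, -0.0]]
force: [-4.0, -3.0, 10.2]
gripper_width: 0.187
```

The tube has touched the notch floors (force went from −3 to +10 N at TCP z .0645, as expected). I release and retreat straight up.

```bash
python3 -m crank '[[-0.5,0,0,0,0,0,0.3],[0,0,0,0,0,0,0.1],[0,0,0,0,0,0,0],[0,0,0,0,0,0,0],[0,0,0,0,0,0,0],[-10,0,0,0,0,0,0],[-30,0,0,0,0,0,0],[-45,0,0,0,0,0,0],[-45,0,0,0,0,0,0],[-45,0,0,0,0,0,0],[0,0,30,0,0,0,0],[0,0,40,0,0,0,0],[0,0,40,0,0,0,0],[0,0,0,0,0,0,0]]'
python3 hatch.py 12
python3 - <<'E'
from h import *
from rig import *
for n in("wrist","top"):
    d=get_image(n);np.savez(f"/tmp/{n[0]}12.npz",**d);cv2.imwrite(f"pics/{n[0]}12.png",d["frame"][:,:,::-1])
s=ld("s12");crop(s,215,240,345,330,6,"s12c")
E
```

```text
time_s: 18.55
eef_pos: [0.3287, 0.2727, 0.2403]
tcp_rot: [[0.002, -0.046, -0.999], [-0.001, -0.999, 0.046], [-1.0, 0.001, -0.002]]
force: [-0.3, -0.9, -0.5]
gripper_width: 0.501
[0.3287 0.2727 0.2403] 18.55 [-0.26 -0.85 -0.52] [0.049 0.003 0.012]
slope [-0.00051372  0.00153898  0.17508476]
```

View pics/w12.png

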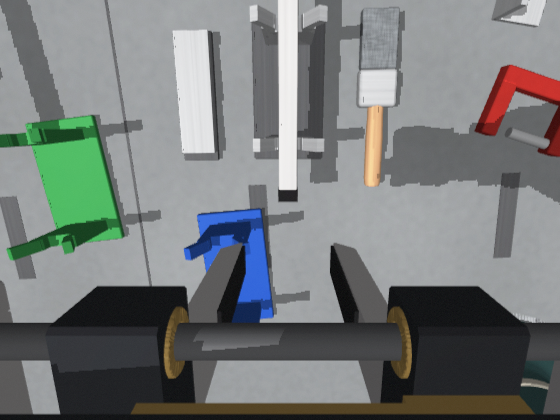

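View pics/t12.png

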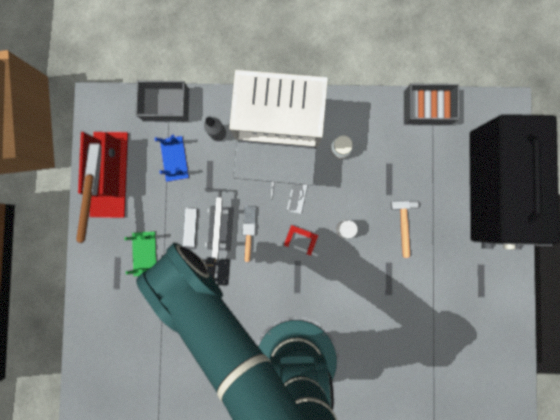

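View pics/s12c.png

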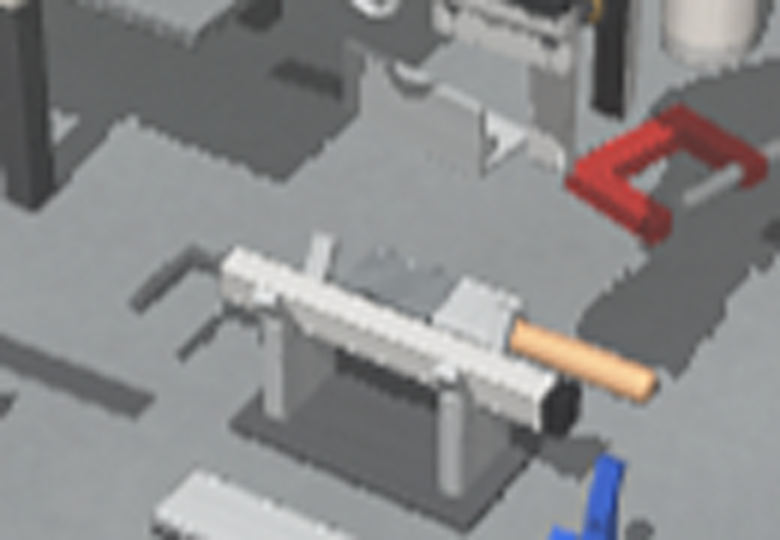

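The pole lies in both notches of the grey rest (wrist view: tube at column 288, end cap at (288,195)). The hatch is level, the pin is clear, and the bystanders are unmoved. A numeric check before I hand in:

Run:
```python
from h import *
w=ld("w12");P=cloud(w)
for v in(20,60,100,140,175): 
    r=P[v,270:306];k=r[:,2]>.076;print(v,np.round(np.median(r[k],0),4))
print('rear end',plane(w,288,201,.082))
t0,t1=ld("top0"),ld("t12");df=np.abs(t0["frame"].astype(int)-t1["frame"]).max(2)
for n,(u,v) in dict(hammer=(405,215),tin=(348,229),coup=(190,228),angle=(297,197),clamp=(301,240),spray=(214,128),jar=(342,147),brush=(250,222)).items(): print(n,np.median(df[v-12:v+13,u-12:u+13]))
```

```text
20 [0.4931 0.2653 0.0823]
60 [0.4601 0.2669 0.0824]
100 [0.4257 0.2677 0.083 ]
140 [0.3893 0.2699 0.0824]
175 [0.3556 0.2711 0.0824]
rear end [0.32946865 0.27183684 0.082     ]
hammer 13.0
tin 11.0
coup 13.0
angle 12.0
clamp 34.0
spray 9.0
jar 12.0
brush 11.0
```

```bash
python3 -c "
from rig import *
print(read_state()['time_s'],close_job())"
```

```text
the job is handed in; nothing more can be done
18.7 None
```

The job is done and handed in at 18.7 s; no verdict was reported. I gripped the pole at its balance point and put the pin through the ring. I then drew the hatch down at about 0.6 rad/s with the pin still in the ring, took the pin out and laid the pole in both forks of the grey rest.

**Last checks**
- **Hatch:** level to 0.001–0.002 rad in the side camera's depth data.
- **Pole:** the top of the tube is at 82.4 mm all along, so the balance point is about 71 mm up. It is about 1 mm from midway between the forks and lies within about 0.01 rad of the rest's direction.
- **Robot:** clear of everything at the end. I saw no sign of it touching the oven or hatch.
- **Bystanders:** the before and after top views look the same. A pixel-difference check was low for all but the clamp, where I put the change down to the arm's shadow because its position looks the same.

**Slips and disagreements**
- One typed row pulled the pin 5 mm sideways during the draw. I corrected it in the next call, and the pin stayed in the ring throughout.
- My first fit of the rest's base plate included its shadow and was about 8 mm off, so I used the fork tips instead.
- One two-view height of the tube's front end read 37 mm because the pixel picks were rough. Depth gave 22.6 mm, against 22 mm in the description, so I used that.

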